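# Seat the cover plate in the clamping fixture and lock the cam lever

## Task

Push the loose cast cover lengthwise along the fixture until its far end is fully home against the end stop, then swing the black-handled cam lever through its quarter turn until it is firmly up against its stop pin, so that the cover is clamped against the fence. Do not force anything: never push the cover with more than 20 N or the lever with more than 15 N, and do not disturb the round tin, the pot and the flat box around the fixture.

Things in the scene. Friction and masses are not known exactly. Their poses are not given: they have to be found in the camera images.
- fixture: fixed aluminium base plate 230 x 175 x 12 mm with a channel for the cover. Origin on its underside; it spans x -115..+115, y -115..+60 mm. x runs along the channel from its open near end to its end stop, y from lever side to fence, z up. The cover slides on the base's top; fence, end stop and jaw on it reach 25 mm above the desk. A tall soldering-iron stand on the left may be in a broad hand's way
- cover_home (a point): fixed point of the fixture (same axes) at 25, 3, 18 mm: where cover_centre is when the cover lies home and clamped. The steel end stop's face (74 mm wide) is 75 mm beyond it in x; the fence's face is 35 mm from it in +y, from x -87 to +113 mm of the fixture
- cover_centre (a point): centre, half-way up, of the loose cast cover, 150 x 70 x 12 mm, 0.12 to 0.26 kg; the point's y axis is its length, which lies along the fixture's x. It starts 15 to 45 mm short of the end stop with 8 mm play sideways. A 62 x 112 x 9 mm body lies under a thin 150 x 70 mm rim; the rim's near edge, 21 to 23 mm above the desk, is what to push
- lever (a joint): cam lever angle, rad: 0 open (points along the fixture's -x), grows clockwise seen from above; 1.57 points across the cover, along +y. Friction of 0.3 N m (4 N at the grip) holds it where it is left. A peg (dog) under its short tail meets an adjustable stop pin, set differently each time, between about 1.2 and 1.9 rad, so the end must be felt: the push needed rises sharply
- lever_pivot (a point): point on the lever's vertical hinge axis at the height of the lever arm, 46 mm above the desk; at x +30, y -66 mm of the fixture. The lever's cam moves a 60 mm long steel jaw (x 0..+60 mm) from y -40 mm towards the fence, by 7.5 mm per rad; the jaw's face is sprung, 2 N per mm
- lever_grip (a point): point in the lever's level round black grip, 80 mm from the hinge axis, 46 mm above the desk. The grip is 15 mm thick (38 to 54 mm above the desk) and reaches from 55 to 100 mm from the axis; the point's -x axis points outwards along the lever. Things under its path reach at most 25 mm above the desk
- screw_tin: bystander: low round metal tin, 58 mm diameter, 22 mm high, origin at its underside; stands near the fixture's open end
- pad_box: bystander: flat grey box 40 x 58 x 8 mm, origin at its underside; lies near the fixture's open end
- flux_pot: bystander: round pot with a black cap, 47 mm diameter, 41 mm high, origin at its underside; stands outside the fence near the fixture's far end

How it is judged:
By the outcome, as a careful person would: the job done as asked, in the order asked, and still so for the second after the job is handed in, with the robot touching nothing.
It also fails if it takes over 61 s, if anything falls off the work surface, if the arm or the gripper's body presses on something with over 40 N, if the wrist force passes 120 N, or if a joint passes its speed limit or range.

## Robot

A 6-joint arm with a two-finger parallel gripper is mounted at the origin on a cart in front of the work surface, level with it; the furniture and walls round the work are solid. World frame = base frame: x ahead of the robot, y to its left, z up, the work surface at z = 0. Lengths are in m, angles in rad, forces in N, time in s.
With the tool pointing down it reaches from about 0.325 to 0.9 m from the base axis. Payload 6.1 kg.
Tool frame: the origin (TCP) lies midway between the tips of the shut fingers; the grasp point (between the pads) lies 19 mm behind it; z points along the fingers, y is the line along which they close (so a half turn about z gives the same grasp; the last joint's range is limited). The gripper opens to 87 mm and grips with 3 to 60 N. Pads are 19 mm wide; open, the fingers measure 117 mm over their backs; the gripper's body (75 mm by 190 mm) begins 51 mm behind the grasp point.
Start: joints at [1.139, 0.22, 1.526, -0, 1.395, -0.126], TCP at [0.188, 0.596, 0.223] pointing down, gripper open.
Joint ranges: [-2.98, 2.98], [-0.91, 2.08], [0.09, 2.57], [-1.24, 4.39], [0.2, 2.65], [-2.68, 2.68]. Speed limits (rad/s): [2.57, 2.57, 3.01, 3.14, 3.14, 3.14].

## Interface

Orientations are given as a unit quaternion [w, x, y, z].
In Python, from station import ctrl gives the robot as it stands. The module is installed in compiled form; this text tells all that it offers. Calls block until the motion is done:
- ctrl.move_to(position, orientation): joint-space move of the TCP to a pose.
- ctrl.movel(position, rot=None, v=0.15): straight line of the TCP; rot=None keeps the orientation; v is the mean speed in m/s.
- ctrl.move_joints(angles): joint-space move.
- ctrl.gripper_open() and ctrl.grab(grasp_force=None): open the fingers fully, or close them until they stop; grasp_force is the grip in N (None keeps the last).
- ctrl.hold(seconds).
- ctrl.inverse_kinematics(position, orientation): joint angles nearest the present ones, or None.
- ctrl.sense(): the state.
- ctrl.grab_frame(name): name is "side" or "top"; returns a dict with "img" (400x640x3 uint8, blue, green, red), "z_map" (400x640 float32, m along the optical axis (not along the pixel's ray), 0 where there is no reading), "intrinsics" (3x3 intrinsics, pixels), "world_to_cam" (4x4, takes a point from world to camera coordinates). Camera axes: x right, y down, z forward; pixel columns grow to the right and rows downward; lengths in m; the calibration is good to about 2 mm. A picture is of the moment at which its call begins.
A pose or a line that the arm cannot do raises ctrl.IKError and nothing moves.
- ctrl.job_done(): hands the job in; it is judged then, once.
Trained networks look in the newest picture that a camera, given by its name, has taken for a name from the list of things; names that differ only in an ending like _2 or _b are one class to them, and where a whole thing is asked for, a point or a joint stands for the part that bears it (a point fixed in the world has none). Each returns a list of dicts, best first, with "confidence" (0 to 1); they miss things now and then, are a little off and sometimes report something else, mostly with a low value. They report only what shows in the picture. A call takes as long as a camera call.
- ctrl.recognise(camera, target): "extent" ([left, top, right, bottom] in pixels, round what is visible of it).
- ctrl.regions_of(camera, target): "pixels" (400x640 bool, what is visible of it) and "extent" ([left, top, right, bottom] in pixels, round what is visible of it).
- ctrl.tip_of(camera, target): "uv" ([column, row] in pixels: a listed point, or the origin of a listed thing).
The state is a dict: "t": time; "joint_pos": joint angles; "joint_velocities": joint speeds; "effort": joint torques, N m; "position": TCP position; "tool_rot": TCP orientation; "wrist_force": force on the tool from outside, world axes, zero at the start; "wrist_torque": the same for the moment, N m; "width": opening from 0.0 (shut) to 1.0 (fully open); "finger_force": force on a finger pad.
Only numpy, scipy, OpenCV 4.12 (cv2) and the standard library are available. Lean on these libraries where they do the work, as an engineer would, in place of code of your own. Each camera call takes 0.05 s, during which the arm holds its last target. There are 200 camera calls.

## Working session

There is one attempt and no reset: what is moved stays moved. The work goes in short steps, each a Python script; the robot and the scene stay as the last script left them, time stands still between calls to the robot, and variables do not carry over. Pictures are saved under pics/ and viewed, at most 10 in all, crops included, and the job is handed in when it is done.

```bash
mkdir -p pics; cat > h.py <<'E'
import numpy as np, cv2
from station import ctrl
def ray(f,uv):
    K=np.array(f["intrinsics"]);T=np.array(f["world_to_cam"]);R,t=T[:3,:3],T[:3,3]
    return -R.T@t, R.T@np.linalg.inv(K)@np.array([uv[0],uv[1],1.])
def at_z(f,uv,z):
    o,d=ray(f,uv); return o+d*(z-o[2])/d[2]
def cloud(f):
    v,u=np.mgrid[:400,:640];K=np.array(f["intrinsics"]);T=np.array(f["world_to_cam"])
    z=f["z_map"];p=np.stack([u*z,v*z,z],-1)@np.linalg.inv(K).T
    P=(p-T[:3,3])@T[:3,:3]; P[z<=0]=np.nan; return P
def proj(f,P):
    K=np.array(f["intrinsics"]);T=np.array(f["world_to_cam"]);c=(T[:3,:3]@np.asarray(P).T).T+T[:3,3];c=c@K.T
    return c[:,:2]/c[:,2:]
E
python3 - <<'E'
from h import *
np.set_printoptions(precision=4,suppress=True)
s=ctrl.sense();print(s)
for c in("side","top"):
    f=ctrl.grab_frame(c);cv2.imwrite(f"pics/{c}0.png",f["img"]);P=cloud(f)
    print(c,"cam at",ray(f,(320,200))[0])
    for n,z in(("fixture",0),("cover_home",.018),("cover_centre",.018),("lever_pivot",.046),("lever_grip",.046),("screw_tin",0),("pad_box",0),("flux_pot",0)):
        r=ctrl.tip_of(c,n)[:2]
        for q in r: print(n,round(q["confidence"],2),np.array(q["uv"]),at_z(f,q["uv"],z))
    for n in("cover_centre","fixture","lever"):
        for q in ctrl.regions_of(c,n)[:1]:
            pts=P[q["pixels"]];print(n,q["confidence"],q["extent"],np.nanmedian(pts,0))
E
```

```text
{'t': 0.0, 'joint_pos': array([ 1.1389,  0.2212,  1.5276, -0.    ,  1.3947, -0.1261]), 'joint_velocities': array([ 0.002 , -0.0002, -0.    ,  0.0007,  0.0006,  0.0024]), 'effort': array([  0.0023, -49.4605, -38.7384,   0.07  ,   0.0569,  -0.0002]), 'position': array([0.1879, 0.5954, 0.2215]), 'tool_rot': array([-0.0003,  0.1523,  0.9883, -0.0009]), 'wrist_force': array([-0.1462,  0.9974, -0.8473]), 'wrist_torque': array([ 0.0075, -0.0199,  0.0169]), 'finger_force': 0.0, 'width': 1.00246456080321}
side cam at [0.274  0.301  0.5988]
fixture 0.97 [317.1 214.4] [ 0.5319 -0.3165  0.    ]
cover_home 0.97 [306.7 206.2] [ 0.5562 -0.3138  0.018 ]
cover_home 0.45 [326.2 209. ] [ 0.5128 -0.3225  0.018 ]
cover_centre 0.86 [324.7 208.9] [ 0.516  -0.3215  0.018 ]
lever_pivot 0.91 [320.3 177.1] [ 0.5565 -0.3915  0.046 ]
lever_grip 0.69 [348.8 185.7] [ 0.4848 -0.3876  0.046 ]
screw_tin 0.56 [381.2 252.2] [ 0.3673 -0.2632  0.    ]
cover_centre 0.81 [295.2, 193.7, 362.4, 225.1] [ 0.5018 -0.3238  0.0236]
fixture 0.62 [275.0, 173.8, 379.2, 243.5] [ 0.4939 -0.3742  0.0131]
lever 0.93 [299.4, 173.6, 358.0, 193.5] [ 0.5457 -0.3799  0.0489]
top cam at [ 0.3782 -0.3059  0.9096]
cover_centre 0.96 [334.8 203.4] [ 0.5176 -0.3207  0.018 ]
lever_pivot 0.7 [374.6 173.8] [ 0.5673 -0.3917  0.046 ]
lever_pivot 0.35 [370.8 222.2] [ 0.4798 -0.3839  0.046 ]
lever_grip 0.81 [372.1 219.3] [ 0.485  -0.3863  0.046 ]
screw_tin 0.89 [305.  288.4] [ 0.3632 -0.2667  0.    ]
pad_box 0.89 [365.2 287.7] [ 0.365  -0.3766  0.    ]
flux_pot 0.85 [278.8 147.1] [ 0.629  -0.2139  0.    ]
cover_centre 0.69 [316.4, 161.3, 357.5, 247.2] [ 0.5115 -0.3227  0.024 ]
fixture 0.96 [301.3, 137.7, 400.4, 263.7] [ 0.5368 -0.3712  0.0137]
lever 0.62 [364.5, 156.7, 379.1, 232.5] [ 0.5386 -0.3841  0.0518]
```

```bash
python3 - <<'E'
import cv2
a=cv2.imread("pics/top0.png")[110:330,220:460];cv2.imwrite("pics/top0c.png",cv2.resize(a,None,fx=2.7,fy=2.7,interpolation=cv2.INTER_CUBIC))
a=cv2.imread("pics/side0.png");cv2.imwrite("pics/side0c.png",a[100:320,180:480].repeat(2,0).repeat(2,1))
E
```

```text
(no output)
```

View pics/top0c.png

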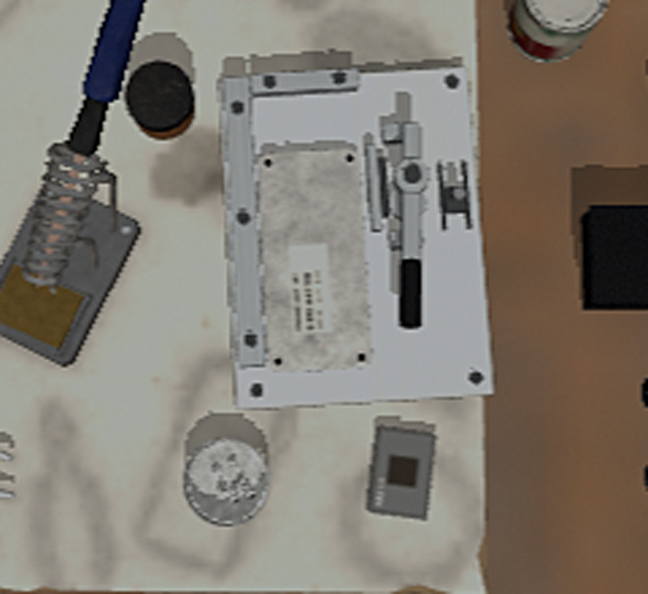

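View pics/side0c.png

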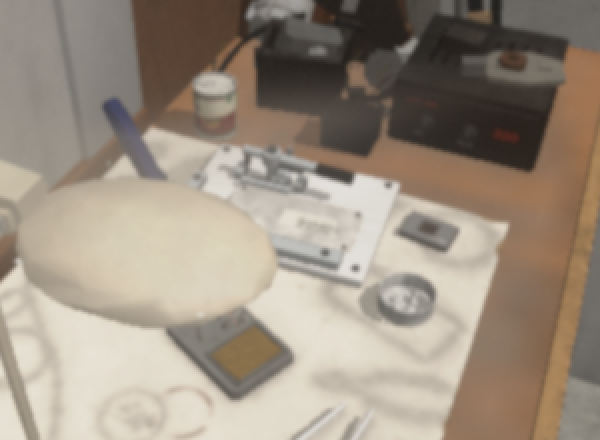

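The pictures show the open lever with its grip near crop (410,293) in the top view. The cover sits about 35 mm short of the stop, the iron stand is to the left, and a lamp shade appears in the side view. Next I'll fit the fixture pose and map the tall obstacles.

```bash
python3 - <<'E'
from h import *
np.set_printoptions(precision=4,suppress=True,linewidth=200)
F={c:ctrl.grab_frame(c) for c in("side","top")}
C={c:cloud(f) for c,f in F.items()}
# lamp
for (u,v) in((250,225),(195,225),(312,225),(250,192),(250,258)): print("lamp",C["side"][v,u])
A=np.concatenate([C[c].reshape(-1,3) for c in C]);A=A[~np.isnan(A).any(1)]
# height map 5cm
print("zmax (cm) rows x from .1 to .9, cols y from -.7 to .7 ")
xs=np.arange(.1,.9,.05);ys=np.arange(-.7,.7,.05)
print("      "+" ".join(f"{int(round(y*100)):3d}" for y in ys))
for x in xs:
    row=[]
    for y in ys:
        m=(A[:,0]>=x)&(A[:,0]<x+.05)&(A[:,1]>=y)&(A[:,1]<y+.05)
        row.append(f"{A[m,2].max()*100:3.0f}" if m.sum()>3 else "  .")
    print(f"{x:.2f}  "+" ".join(row))
# plate corners from top crop clicks
f=F["top"];cl=np.array([[222,75],[462,65],[492,392],[237,408]])/2.7+[220,110]
w=np.array([at_z(f,p,.012) for p in cl])[:,:2];loc=np.array([[115,60],[115,-115],[-115,-115],[-115,60]])/1000
w[0]=at_z(f,cl[0],.025)[:2]
def kab(l,w):
    lc,wc=l.mean(0),w.mean(0);H=(l-lc).T@(w-wc);th=np.arctan2(H[0,1]-H[1,0],H[0,0]+H[1,1]);R=np.array([[np.cos(th),-np.sin(th)],[np.sin(th),np.cos(th)]]);t=wc-R@lc;return th,t,w-(l@R.T+t)
for idx in([0,1,2,3],[1,2,3]): print("fit",kab(loc[idx],w[idx]))
# region plate: white pixels near z .012
P=C["top"];im=f["img"].astype(int)
m=(np.abs(P[...,2]-.012)<.006)&(im.min(2)>170)&(P[...,0]>.35)&(P[...,0]<.7)&(P[...,1]<-.2)&(P[...,1]>-.5)
print(m.sum()); v,u=np.nonzero(m);q=np.array([at_z(f,(a,b),.012)[:2] for a,b in zip(u,v)])
print(cv2.minAreaRect((q*1000).astype(np.float32)))
E
```

```text
lamp [0.425  0.0905 0.3595]
lamp [0.478  0.1003 0.3478]
lamp [0.3788 0.0617 0.3522]
lamp [0.4518 0.0458 0.3549]
lamp [0.415  0.1108 0.3422]
zmax (cm) rows x from .1 to .9, cols y from -.7 to .7 
      -70 -65 -60 -55 -50 -45 -40 -35 -30 -25 -20 -15 -10  -5   0   5  10  15  20  25  30  35  40  45  50  55  60  65
0.10  -77 -77 -77 -77 -77 -77   .   .   .   .   0   0   1   0  32 -25 -25   .   .   .   .   .   .   .   .   .   .   .
0.15   -1  -1  -1  -1  -1  -1  -1  -1  -1  -1  -0   0   0  -0  -1  -1  -1  -1  -1  -1   .   .   .   .   .   .   .   .
0.20   -1  -1  -1  -1  -1  -1  -1  -1  -1  -1  -1  -1  -1  -1  -1  -1  -1  -1  -1  -1   .   .   .   .   .   .   .   .
0.25    9   9   8  -1  -1   0   0   0   0   0   0   0   0   0   0   0   0   0   0   0   .   .   .   .   .   .   .   .
0.30   10  10   9   7  -1   1   1   0   2   2   0   1   0   1   0   1   1   1   2   2   .   .   .   .   .   .   .   .
0.35   11  11  10   6  -1   1   1   1   2   3   0   2   2   3  36  36  35   2   2   2   .   .   .   .   .   .   .   .
0.40   11  11   9   6  -1   2   3   3   3   0   2   2   2   3  36  36  36   2  
[... 831 characters left out ...]
3   6   .   .   .   .   .   .   .
0.80    .   .   .   .   .   .   .   .   .   .   .   .   .   .   .   .   .   .   .   .   .   .   .   .   .   .   .   .
0.85    .   .   .   .   .   .   .   .   .   .   .   .   .   .   .   .   .   .   .   .   .   .   .   .   .   .   .   .
fit (np.float64(0.0639133474376832), array([ 0.5301, -0.3231]), array([[-0.001 , -0.004 ],
       [-0.0007,  0.0034],
       [ 0.001 ,  0.0018],
       [ 0.0007, -0.0013]]))
fit (np.float64(0.07210553346139709), array([ 0.53  , -0.3215]), array([[-0.0015,  0.0008],
       [ 0.0002,  0.0011],
       [ 0.0013, -0.0019]]))
327
((503.28985595703125, -352.3792724609375), (282.90142822265625, 168.72927856445312), 3.6127212047576904)
```

View pics/side0.png

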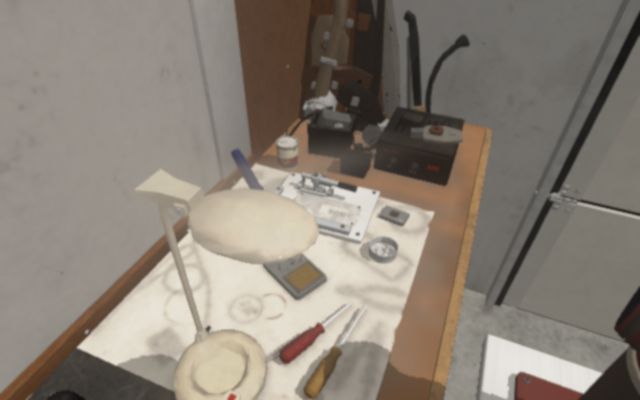

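View pics/top0.png

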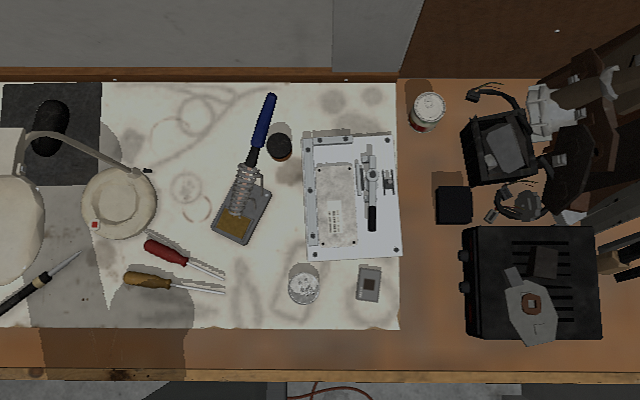

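```bash
python3 - <<'E'
from h import *
np.set_printoptions(precision=3,suppress=True,linewidth=200)
f=ctrl.grab_frame("side");P=cloud(f)
m=(P[...,2]>.25)&(P[...,0]<.72)&(P[...,0]>.3)
q=P[m];print("lamp bounds",q.min(0),q.max(0),len(q))
for v in range(200,400,20): print(v,[P[v,u].round(2).tolist() for u in range(60,200,20)])
s=ctrl.sense();R=s["tool_rot"]
for r in(.33,.4,.45,.5,.55):
  for z in(.25,.35,.45,.5,.55):
    a=0.2; p=[r*np.cos(a),r*np.sin(a),z]
    k=ctrl.inverse_kinematics(p,[0,np.sin(.15),np.cos(.15),0])
    print(r,z,None if k is None else np.array(k))
E
```

```text
lamp bounds [ 0.3   -0.948  0.25 ] [0.72  0.117 0.364] 14590
200 [[0.78, 0.04, 0.23], [0.78, 0.01, 0.21], [0.78, -0.01, 0.19], [0.78, -0.05, 0.16], [0.78, -0.09, 0.13], [0.53, 0.08, 0.35], [0.51, 0.08, 0.35]]
220 [[0.78, 0.05, 0.2], [0.78, 0.03, 0.18], [0.78, -0.0, 0.16], [0.78, -0.03, 0.13], [0.78, -0.07, 0.1], [0.78, -0.11, 0.06], [0.78, -0.16, 0.03]]
240 [[0.78, 0.07, 0.17], [0.78, 0.04, 0.15], [0.78, 0.01, 0.12], [0.78, -0.02, 0.09], [0.78, -0.06, 0.06], [0.77, -0.09, 0.03], [0.76, -0.13, -0.0]]
260 [[0.78, 0.08, 0.14], [0.78, 0.06, 0.12], [0.78, 0.03, 0.09], [0.78, -0.0, 0.06], [0.78, -0.04, 0.03], [0.77, -0.07, -0.0], [0.57, 0.05, 0.21]]
280 [[0.78, 0.1, 0.11], [0.78, 0.07, 0.09], [0.78, 0.04, 0.05], [0.77, 0.02, 0.03], [0.76, -0.01, 0.0], [0.73, -0.03, 0.0], [0.69, -0.04, 0.0]]
300 [[0.78, 0.11, 0.08], [0.78, 0.09, 0.05], [0.77, 0.06, 0.03], [0.77, 0.04, -0.0], [0.73, 0.02, 0.0], [0.7, 0.01, 0.0], [0.67, -0.0, 0.0]]
320 [[0.78, 0.13, 0.05], [0.77, 0.11, 0.03], [0.76, 0.08, 0.0], [0.73, 0.07, 0.0], [0.7, 0.06, 0.0], [0.67, 0.04, 0.0], [0.64, 0.03, 0.0]]
340 [[0.77, 0.15, 0.03],
[... 1029 characters left out ...]
1.246]
0.45 0.45 [ 0.024 -0.248  1.573 -0.     1.817 -1.246]
0.45 0.5 [ 0.024 -0.224  1.461 -0.     1.905 -1.246]
0.45 0.55 [ 0.024 -0.19   1.337 -0.     1.994 -1.246]
0.5 0.25 [ 0.042 -0.101  1.811 -0.     1.431 -1.229]
0.5 0.35 [ 0.042 -0.136  1.659 -0.     1.618 -1.229]
0.5 0.45 [ 0.042 -0.126  1.467 -0.     1.8   -1.229]
0.5 0.5 [ 0.042 -0.104  1.355 -0.     1.89  -1.229]
0.5 0.55 [ 0.042 -0.071  1.23  -0.     1.982 -1.229]
0.55 0.25 [ 0.057  0.024  1.69  -0.     1.428 -1.214]
0.55 0.35 [ 0.057 -0.012  1.542 -0.     1.612 -1.214]
0.55 0.45 [ 0.057 -0.003  1.351 -0.     1.794 -1.214]
0.55 0.5 [ 0.057  0.018  1.237 -0.     1.886 -1.214]
0.55 0.55 [ 0.057  0.052  1.109 -0.     1.981 -1.214]
```

The side view shows the lamp shade around (250,225), with its top at z≈0.36, across the direct path. I'll carry the hand over it at z≈0.5, then come down behind the cover's near edge.

```bash
cat >> h.py <<'E'
PSI=.065;ORG=np.array([.531,-.321])
Rf=np.array([[np.cos(PSI),-np.sin(PSI)],[np.sin(PSI),np.cos(PSI)]])
def W(x,y,z): return np.r_[ORG+Rf@[x,y],z]
def down(d): p=(d+np.pi/2)/2; return np.array([0,np.cos(p),np.sin(p),0])   # tool y at world angle d
def fl(): # force in fixture axes
    F=ctrl.sense()["wrist_force"]; return np.r_[Rf.T@F[:2],F[2]]
E
python3 - <<'E'
from h import *
np.set_printoptions(precision=3,suppress=True)
s=ctrl.sense();print("t",s["t"])
ctrl.grab(10)
j=np.array(s["joint_pos"])
k=np.array(ctrl.inverse_kinematics([.5*np.cos(.2),.5*np.sin(.2),.5],down(.2)))
k1=k.copy();k1[0]=j[0];k1[5]=j[5];ctrl.move_joints(k1);print(ctrl.sense()["position"])
st=W(-.123,0,.1);k2=np.array(ctrl.inverse_kinematics(st,down(PSI)));print(k2)
k3=k1.copy();k3[0]=k2[0];k3[5]=k2[5];ctrl.move_joints(k3)
ctrl.move_to(st,down(PSI));ctrl.movel(W(-.123,0,.016),v=.08)
ctrl.hold(.3);s=ctrl.sense();print(s["t"],s["position"],W(-.123,0,.016),s["joint_pos"],s["wrist_force"],s["width"])
f=ctrl.grab_frame("top");cv2.imwrite("pics/t1.png",f["img"][110:330,220:460].repeat(2,0).repeat(2,1))
E
```

```text
t 1.35
[0.135 0.481 0.498]
[-0.829  0.106  1.899 -0.     1.137 -0.894]
9.95 [ 0.408 -0.329  0.016] [ 0.408 -0.329  0.016] [-0.829  0.235  1.935 -0.     0.97  -0.894] [ 0.546 -0.874  0.187] 0.008041441901009486
```

View pics/t1.png

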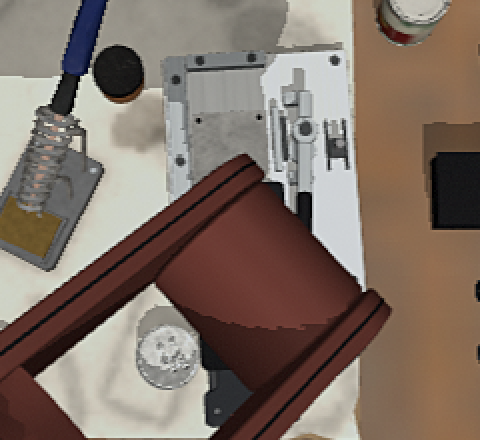

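The arm now hides the near end of the cover. The tin, at about (168,345), is untouched and the forces are near zero, so I'll start pushing.

```bash
python3 - <<'E'
from h import *
np.set_printoptions(precision=2,suppress=True)
b=np.mean([fl() for _ in range(5)],0);x=-.123;lx=[]
while x<-.045:
    x+=.0015 if x<-.08 else .0005
    ctrl.movel(W(x,0,.016),v=.03)
    F=fl()-b
    lx.append((round(x*1000,1),F.round(1)))
    if -F[0]>6 : 
        ctrl.hold(.15);F=fl()-b;print("chk",x,F)
        if -F[0]>6: break
for l in lx[::4]+lx[-6:]: print(*l)
s=ctrl.sense();print(s["t"],s["position"],W(x,0,.016))
E
```

```text
chk -0.05949999999999994 [-6.09  0.39  4.24]
-121.5 [-0.3 -0.6  0.1]
-115.5 [-0.1 -0.2 -0.1]
-109.5 [-0.3 -0.1 -0.8]
-103.5 [-0.5 -1.1 -1.3]
-97.5 [-0.7 -1.1 -1.2]
-91.5 [-0.1  0.  -0.3]
-85.5 [-1.7 -1.6 -0.6]
-79.5 [-1.3 -1.3 -0.8]
-77.5 [-2.  -0.6  0.8]
-75.5 [-1.8 -1.3  0.5]
-73.5 [-2.1 -0.8  0. ]
-71.5 [-0.6 -1.1 -0.2]
-69.5 [-0.7 -0.2  0.5]
-67.5 [-0.7  0.1  0.1]
-65.5 [-1.6 -1.6  0.5]
-63.5 [-1.2 -0.4  0.2]
-61.5 [-1.7 -0.6  0.5]
-59.5 [-6.7 -0.6  3.6]
-62.0 [-1.7 -0.5  0.6]
-61.5 [-1.7 -0.6  0.5]
-61.0 [-1.  -0.4  0.2]
-60.5 [-1.4  0.2  0.2]
-60.0 [-4.8 -0.5  2. ]
-59.5 [-6.7 -0.6  3.6]
27.4 [ 0.47 -0.32  0.02] [ 0.47 -0.32  0.02]
```

The cover travelled to the expected place, where the force rose steeply from about 1.5 N to 6.7 N. I'll give it a slightly firmer press, back off, check with the side camera and move on to the lever.

```bash
cat >> h.py <<'E'
PV=np.array([.030,-.066])
def L(a,off,z=.032,r=.080):
    u=np.array([-np.cos(a),np.sin(a)]);t=np.array([np.sin(a),np.cos(a)])
    return W(*(PV+r*u-off*t),z), down(np.pi/2-a+PSI)
E
python3 - <<'E'
from h import *
np.set_printoptions(precision=4,suppress=True)
for a in(0,1,1.9): print(ctrl.inverse_kinematics(*L(a,.022)))
ctrl.movel(W(-.0590,0,.016),v=.02);ctrl.hold(.1);print("press",fl())
ctrl.movel(W(-.080,0,.016),v=.1);ctrl.movel(W(-.080,0,.09),v=.2)
p,q=L(0,.036,.09);ctrl.move_to(p,q);ctrl.movel(L(0,.036)[0],v=.15)
s=ctrl.sense();print(s["t"],s["position"],fl(),s["joint_pos"])
f=ctrl.grab_frame("side");cv2.imwrite("pics/s2.png",f["img"][130:270,220:440].repeat(3,0).repeat(3,1))
for n,z in(("cover_centre",.018),("cover_home",.018),("lever_grip",.046)):
    for r in ctrl.tip_of("side",n)[:1]: print(n,r["confidence"],at_z(f,r["uv"],z))
print("fit home",W(.025,.003,.018))
E
```

```text
[-0.826   0.4446  1.625  -0.      1.072  -2.4618]
[-0.7195  0.3693  1.7275 -0.      1.0448 -1.3553]
[-0.6139  0.4502  1.6172 -0.      1.0742 -0.3497]
press [-9.869   0.8548  5.8222]
30.6167 [ 0.4877 -0.4259  0.0319] [-0.462  -0.7545 -0.5585] [-0.8395  0.4649  1.5968  0.      1.0804 -2.4753]
cover_centre 0.91 [ 0.5612 -0.306   0.018 ]
cover_home 0.95 [ 0.5493 -0.3086  0.018 ]
lever_grip 0.77 [ 0.4865 -0.3804  0.046 ]
fit home [ 0.5558 -0.3164  0.018 ]
```

View pics/s2.png

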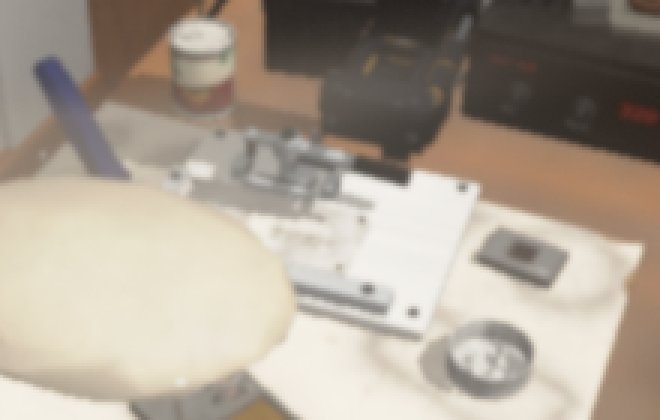

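The cover is home: its near edge has moved up along the channel, to about (340,265), and the tin and box are undisturbed. Now the lever.

```bash
python3 - <<'E'
from h import *
np.set_printoptions(precision=2,suppress=True)
b=np.mean([fl() for _ in range(5)],0);log=[]
def ft(a):
    F=fl()-b; return -(F[0]*np.sin(a)+F[1]*np.cos(a)),F[0]*-np.cos(a)+F[1]*np.sin(a),F[2]
ctrl.movel(L(0,.022)[0],v=.06);print("at",ft(0))
a=0;n=0
while a<2.05:
    a+=.05 if a<1.05 else .01
    ctrl.movel(*L(a,.022),v=.06 if a<1.1 else .02)
    g=ft(a);log.append((round(a,3),np.array(g)))
    if g[0]>(9 if a>1.05 else 11):
        ctrl.hold(.1);g=ft(a);print("chk",a,np.array(g))
        if g[0]>9: break
    if ctrl.sense()["t"]>54: print("TIME");break
for l in log[:22:3]+log[22::6]+log[-8:]: print(*l)
print(ctrl.sense()["t"])
E
```

```text
at (np.float64(0.1968812122257571), np.float64(-0.9526597192471519), np.float64(0.48889587409199387))
chk 1.760000000000001 [ 8.85 -3.91  3.15]
TIME
0.05 [ 0.23 -1.02  0.05]
0.2 [ 1.5  -1.82 -0.27]
0.35 [ 2.94 -1.67 -0.08]
0.5 [ 1.08 -1.75  0.92]
0.65 [ 1.5  -1.09 -0.2 ]
0.8 [ 1.87 -0.98  0.35]
0.95 [-0.25 -1.94 -0.36]
1.06 [ 3.03 -2.47  0.33]
1.07 [ 2.79 -2.71 -0.78]
1.13 [ 1.97 -1.59 -1.09]
1.19 [ 2.95 -3.7  -0.69]
1.25 [ 1.74 -3.06 -0.59]
1.31 [ 3.15 -3.68 -0.84]
1.37 [ 1.99 -3.63 -0.61]
1.43 [ 2.37 -3.14 -0.75]
1.49 [ 2.13 -3.44 -0.73]
1.55 [ 2.81 -3.82 -1.1 ]
1.61 [ 1.23 -2.8  -0.39]
1.67 [ 2.52 -3.16  0.04]
1.73 [ 4.43 -3.94 -0.38]
1.69 [ 3.04 -2.85 -0.37]
1.7 [ 1.56 -2.81 -0.93]
1.71 [ 2.72 -3.38 -0.08]
1.72 [ 2.94 -4.01 -1.12]
1.73 [ 4.43 -3.94 -0.38]
1.74 [ 4.77 -3.67  0.42]
1.75 [ 6.12 -4.55  1.86]
1.76 [ 9.01 -4.25  2.67]
54.3
```

```bash
python3 - <<'E'
from h import *
a=1.768
def ft():
    F=fl(); return -(F[0]*np.sin(a)+F[1]*np.cos(a))
ctrl.movel(*L(a,.022),v=.02);ctrl.hold(.1);print("press",ft(),ctrl.sense()["t"])
ctrl.movel(L(a,.040)[0],v=.08);ctrl.movel(L(a,.040,.10)[0],v=.15)
print(ctrl.sense()["t"],fl())
f=ctrl.grab_frame("side");cv2.imwrite("pics/s3.png",f["img"][130:270,220:440].repeat(3,0).repeat(3,1));print(ctrl.sense()["t"])
E
```

```text
press 11.265580406522062 54.65
55.625 [0.49884964 0.57326817 0.120926  ]
55.675
```

View pics/s3.png

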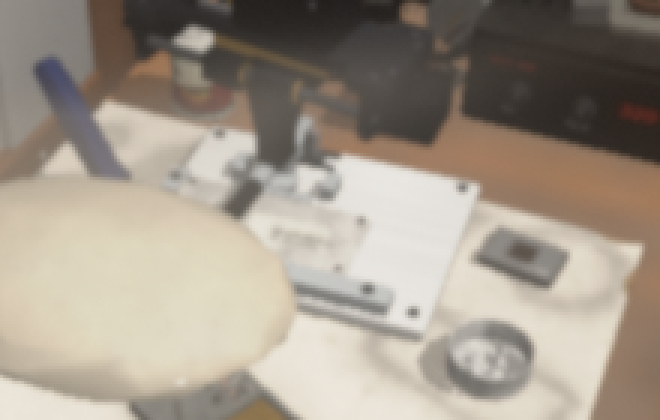

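The lever's black grip now lies across the cover at about (240,195). The cover is home, nothing else has moved and the robot is clear, so I'm handing in.

```bash
python3 -c "
from h import *
print(ctrl.job_done())"
```

```text
the job is handed in; nothing more can be done
None
```

The job is handed in at about 55.7 s: the cover was pushed home (about 10 N peak) and the lever swung until the push rose to about 11 N at its stop pin near 1.75 rad; the tin and box were undisturbed, but the pot was out of view in the last pictures.

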